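# Shut and clamp the reactor charging port

### The arm

A 7-joint arm with a two-finger parallel gripper is mounted at the origin on the work surface. World frame = base frame: x ahead of the robot, y to its left, z up, the work surface at z = 0. Lengths are in m, angles in rad, forces in N, time in s.
With the tool pointing down it reaches from about 0.4 to 0.85 m from the base axis. Payload 10.4 kg.
Tool frame: the origin (TCP) lies between the finger pads; the fingertips stand 11 mm ahead of it and the grasp point (between the pads) lies 8 mm behind it; z points along the fingers, y is the direction in which the jaws open and shut (so a half turn about z gives the same grasp; the last joint's range is limited). The gripper opens to 87 mm and grips with 3 to 60 N. Pads are 19 mm wide; open, the fingers measure 117 mm over their backs; the gripper's body (75 mm by 190 mm) begins 51 mm behind the grasp point.
Start: joints at [-1.326, 0.332, -0.065, 1.46, 0.022, 1.35, -0.088], TCP at [0.165, 0.603, 0.207] pointing down, gripper open.
Joint ranges: [-2.6, 2.6], [-0.5, 2.12], [-1.47, 1.34], [0.16, 2.42], [-1.27, 4.41], [0.06, 2.06], [-2.6, 2.6]. Speed limits (rad/s): [2.22, 2.22, 2.79, 2.79, 3.14, 3.14, 3.14].

### API

Orientations are given as a unit quaternion [x, y, z, w].
In Python, from bench import r, eyes gives the robot as it stands.
- The arm moves only by the shell command python3 -m inch 'ROWS' [FORCE]. ROWS is a JSON object of lists of equal length, an entry for each row: "translation": the shift along the world's x, y, z scaled (see below), a list of three; "rot": the turn, a rotation vector about the world's x, y, z scaled (see below), a list of three; "jaw": the finger opening in mm, from 0 to 87. In form: {"translation": [[tx, ty, tz], ...], "rot": [[ax, ay, az], ...], "jaw": [jaw, ...]}. A call has 1 to 20 rows; each row is the pose to reach, as a shift and turn from the pose measured when the call began; what a row does not reach only later rows make up. The controller multiplies each number of a shift by 100 mm and each number of a turn by 60 degrees. A row lasts 1/10 s, in which the tool goes at most 50 mm and 8.59 degrees, less where a joint would pass 70% of its speed; a pose out of reach is approached as far as the arm can. A call with a number of a shift or a turn outside -1 to 1 is refused whole. A call with a gripper value outside its range is refused whole. The fingers move at their own pace and stop on an object; FORCE is the grip in N (left out, the last holds). Time passes only in rows, so rows that repeat a pose let the fingers close. It gives the time, the measured TCP pose, the force and the opening at its end, in the units of the state.
- r.read_state(): the state, without advancing time (a new reading comes with each control period).
- eyes.camera(name): name is "scene" or "top" or "wrist"; returns the picture (384x512x3 uint8, blue, green, red); there is no depth.
- eyes.calibration(name): a dict with "fx", "fy", "cx", "cy" (pixels), "R" (3x3) and "t" (3): a world point X has camera coordinates R X + t; the wrist camera has in their place "hand_eye" (4x4, takes a point from camera to tool coordinates, whose origin is the TCP and whose axes are the flange's). Camera axes: x right, y down, z forward; pixel columns grow to the right and rows downward; lengths in m; the calibration is good to about 2 mm. A picture is of the moment at which its call begins: read the wrist's pose just before it. calibration takes no time and is no camera call.
- r.close_job(): hands the job in, once; it reports no verdict.
The state is a dict: "time": time; "joint_positions": joint angles; "joint_vel": joint speeds; "joint_torque": joint torques, N m; "ee_pos": TCP position; "eef_rot": TCP orientation; "ft_force": force on the tool from outside, world axes, zero at the start; "torque": the same for the moment, N m; "width": finger opening in m.
Only numpy, scipy, OpenCV 4.12 (cv2) and the standard library are available. Lean on these libraries where they do the work, as an engineer would, in place of code of your own. Each camera call takes 0.05 s, during which the arm holds its last target. There are 200 camera calls.

### The job

Close the charging port on the deck: push its open lid over until it is fully shut, without slamming it, and then push the red hold-down bar over until it lies fully down across the shut lid. Both are only pushed, never gripped, and the lid's white sealing face must not be touched. Leave the amber jar, the blue flow meter and the wrench where they are, and finish clear of everything.

Things in the scene. Friction and masses are not known exactly. Their poses are not given: they have to be found in the camera images.
- port: The charging port, fixed to the deck at a yaw that varies: a 170 x 170 x 8 mm steel foot plate, a 92 mm pipe and a blue flange (132 mm across, top 82 mm above the deck). Origin: centre of the foot plate's underside, on the deck. z is up; x points (level) from the bar's side to the lid's hinge side; y is level and parallel to both hinge axes.
- lid_hinge (a point): Point on the lid's hinge axis, mid-width, fixed on the port: 75 mm along the port's +x from its origin, 91 mm above the deck. The axis runs along the port's y. The hinge is stiff (0.5 N m friction): the lid (0.42 kg) stays where it is left and must be pushed all the way, with 3 to 8 N near its edge. It counts as slammed above 4 rad/s.
- lid (a joint): Angle of the lid in rad. 0 = shut (level, on the flange, reaching from its hinge along the port's -x), 1.57 = upright above its hinge, more = leaning outwards, away from the port; stop at 2.4. It starts leaning outwards. When shut its plain outer face is up, 96 mm above the deck; when open that face looks away from the port (along the port's +x).
- lid_edge (a point): Point at the lid's far edge (137 mm from the hinge axis), mid-width, on its outer face; moves with the lid. The lid is a round aluminium disc 124 mm across and 10 mm thick, centred 75 mm from the hinge axis, its mid-plane through the axis.
- seal (a point): Centre of the white sealing face on the inner side of the lid (the side that faces the flange when shut): a disc 114 mm across standing 4 mm proud of the lid. Not to be touched. Moves with the lid.
- bar_hinge (a point): Point on the bar's hinge axis, mid-width, fixed on the port in a blue fork 46 mm wide that rises to 120 mm: 85 mm along the port's -x from its origin and 112 mm above the deck. The axis runs along the port's y. Stiff hinge (0.15 N m friction): the bar stays where it is left and is pushed with 2 to 4 N near its end.
- bar (a joint): Angle of the hold-down bar in rad. 0 = fully down, level across the lid, pointing along the port's +x; 1.57 = upright; more = leaning outwards, away from the port (along its -x); stop at 2.55. It starts leaning outwards. When down its outer face is up, 117 mm above the deck; when open that face looks away from the port.
- bar_tip (a point): Point at the bar's free end (95 mm from the hinge axis), mid-width, on its outer face; moves with the bar. The bar is 22 mm wide (26 mm over the black strips on its two sides, which gripping it would press) and 10 mm thick, its mid-plane through the hinge axis; its outer 66 mm is red plastic, and a black foot 11 mm long hangs from its inner face near the end.
- jar: Loose amber jar with a black cap, 60 mm across, 85 mm tall, standing on the deck to one side of the port. Origin at the centre of its underside. Not to be disturbed.
- meter: Loose blue flow meter on a steel foot, 45 x 70 mm, 88 mm tall, standing on the deck near the port. Origin at the centre of its underside. Not to be disturbed.
- wrench: Loose steel wrench, 160 mm long, lying on the deck near the port. Not to be disturbed.
Things that resemble listed ones, but are neither listed nor needed, are in the scene too. There is more than one size of the port; the job needs the larger.

How it is judged:
On the way, in this order (a step that is already met when the one before it is completed fails the run):
1. the lid is pushed fully shut (value of joint lid below 0.05 rad), for 0.2 s.
2. the bar is pushed fully down across the lid (value of joint bar below 0.07 rad and value of joint lid below 0.05 rad), for 0.2 s.
At the end, for the whole second after the job is handed in: The lid is shut to within 0.05 rad and the bar is down to within 0.07 rad; the jar, the flow meter and the wrench stand still within 20 mm of where they were (all of step 2 and distance of each of jar, meter, wrench from where it was at the start of the episode below 0.02 m and linear speed of each of jar, meter, wrench below 0.02 m/s); the robot touches nothing.
It fails at once if the lid is slammed (faster than 4 rad/s) (velocity of joint lid below -4 rad/s).
It fails at once if the bar is pushed past upright (below 1.3 rad) before the lid is shut (value of joint bar below 1.3 rad and value of joint lid above 0.15 rad).
It fails at once if the robot touches the lid's white sealing face (contact force between any of the fingers, the arm and lid_c2 above 1 N).
It fails at once if the bar is gripped by its two sides (contact force between the fingers and bar_c3 above 1 N and contact force between the fingers and bar_c4 above 1 N).
It fails at once if the jar, the flow meter or the wrench is moved more than 20 mm, lifted or knocked over (distance of any of jar, meter, wrench from where it was at the start of the episode above 0.02 m or angle between any of jar, meter's own z axis and vertical above 0.3 rad).
It also fails if it takes over 58 s, if anything falls off the work surface, if the arm or the gripper's body presses on something with over 40 N, if the wrist force passes 120 N, or if a joint passes its speed limit or range.

## Working session

There is one attempt and no reset: what is moved stays moved. The work goes in short steps, Python scripts to look and compute and a shell command to move; the robot and the scene stay as the last step left them, time stands still between calls to the robot, and variables do not carry over. Pictures are saved under pics/ and viewed, about 8 in all and at most 12, crops included, and the job is handed in when it is done.

```bash
mkdir -p pics
python3 - <<'E'
from bench import r, eyes
import cv2,numpy as np
s=r.read_state(); print(s['time'],s['ee_pos'],s['eef_rot'],s['width'])
for n in('scene','top'):
    cv2.imwrite(f'pics/{n}0.png',eyes.camera(n)); c=eyes.calibration(n); print(n,{k:np.round(v,4).tolist() for k,v in c.items()})
E
```

```text
0.0 [0.1652639  0.60232943 0.20634334] [ 1.33464548e-01  9.91053334e-01 -7.06849026e-04 -6.13345676e-05] 0.08673010124220337
scene {'fx': 352.5004, 'fy': 352.5004, 'cx': 253.7368, 'cy': 187.9508, 'R': [[-0.4508, 0.8926, 0.0051], [0.7388, 0.3763, -0.559], [-0.5009, -0.2482, -0.8291]], 't': [0.1968, -0.3577, 1.2262]}
top {'fx': 445.7074, 'fy': 445.7074, 'cx': 262.4333, 'cy': 194.8554, 'R': [[0.0239, -0.9997, 0.0019], [-0.9966, -0.024, -0.0782], [0.0782, -0.0, -0.9969]], 't': [0.0318, 0.5523, 1.1863]}
```

View pics/scene0.png

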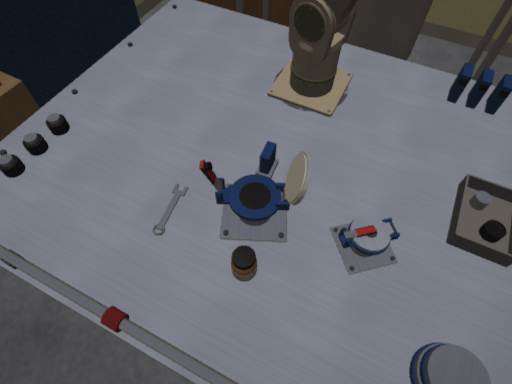

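View pics/top0.png

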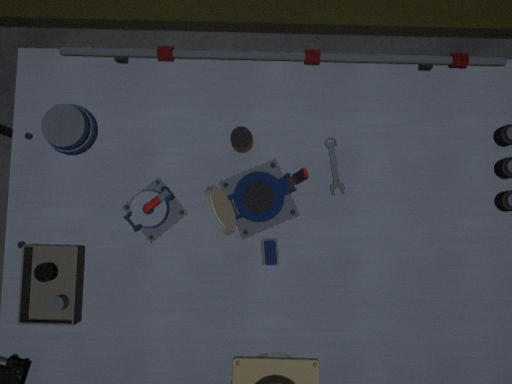

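The full-size port is at top (260,196) and scene (254,197), with its lid and bar open. The smaller look-alike at top (152,209) is already closed. Cropping to confirm this and measure.

Run:
```python
import cv2,numpy as np
a=cv2.imread('pics/top0.png')[120:280,190:360]; b=cv2.imread('pics/scene0.png')[130:290,145:325]
a=cv2.resize(a,None,fx=3.5,fy=3.5,interpolation=2)
a=cv2.convertScaleAbs(a,alpha=1.6)
cv2.imwrite('pics/c1.png',a)
b=cv2.convertScaleAbs(cv2.resize(b,None,fx=4,fy=3.5*4/3.5,interpolation=2),alpha=1.4); cv2.imwrite('pics/c2.png',b[:600])
```

```text
(no output)
```

View pics/c1.png

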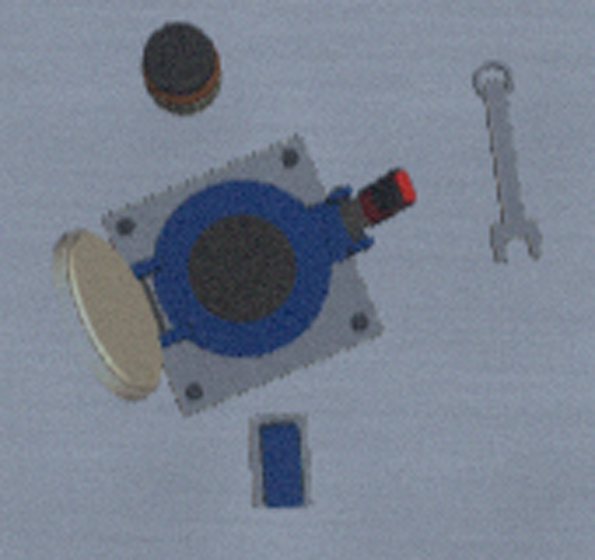

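View pics/c2.png

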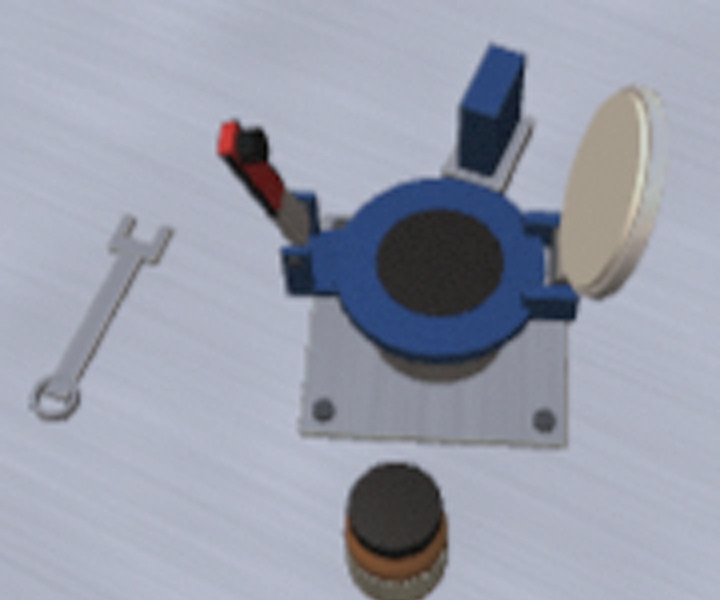

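```bash
cat > h.py <<'E'
import numpy as np, json
from bench import r, eyes
C={n:eyes.calibration(n) for n in('top','scene')}
def pix(n,X):
    c=C[n]; p=np.array(c['R'])@X+c['t']; return np.array([c['fx']*p[0]/p[2]+c['cx'],c['fy']*p[1]/p[2]+c['cy']])
def back(n,uv,z):
    c=C[n]; R=np.array(c['R']); o=-R.T@c['t']; d=R.T@[(uv[0]-c['cx'])/c['fx'],(uv[1]-c['cy'])/c['fy'],1]
    return o+d*(z-o[2])/d[2]
def t1(p): return ((p[0]+.5)/3.5+189.5,(p[1]+.5)/3.5+119.5)
def s1(p): return ((p[0]+.5)/4+144.5,(p[1]+.5)/4+129.5)
E
python3 - <<'E'
from h import *
from scipy.optimize import minimize_scalar
k=np.array([back('top',t1(p),.008) for p in[(299,136),(105,215),(187,414),(382,327)]])
print(k.round(3).tolist(),[np.linalg.norm(k[i]-k[i-1]).round(3) for i in range(4)])
o=k.mean(0);o[2]=0
d=(k[1]-k[0])+(k[2]-k[3]); yaw=np.arctan2(d[1],d[0]); d2=(k[0]-k[3])+(k[1]-k[2]); print('yaw',yaw,np.arctan2(d2[1],d2[0]))
fl=[back('top',t1((244,268)),.082),back('scene',s1((440,268)),.082)]; print('origin',o,'flange',fl)
ks=[back('scene',s1(p),.008) for p in[(302,436),(567,446)]];print('scene corners',ks)
x=np.array([np.cos(yaw),np.sin(yaw),0]);z=np.array([0,0,1])
def lid(th,rad,off): # off along outer normal
    return o+.075*x+.091*z+rad*(-np.cos(th)*x+np.sin(th)*z)+off*(np.sin(th)*x+np.cos(th)*z)
def bar(th,rad,off): return o-.085*x+.112*z+rad*(np.cos(th)*x+np.sin(th)*z)+off*(-np.sin(th)*x+np.cos(th)*z)
for nm,f,a,pt,ps in(('lid',lid,(.075,-.009),(117,315),(603,190)),('bar',bar,(.095,0),(404,188),(229,138))):
    for w in((1,0),(0,1),(1,1)):
        e=lambda th:w[0]*np.sum((pix('top',f(th,*a))-t1(pt))**2)+w[1]*np.sum((pix('scene',f(th,*a))-s1(ps))**2)
        m=minimize_scalar(e,bounds=(1.2,2.6),method='bounded');print(nm,w,m.x,m.fun)
    print(f(m.x,.137 if nm=='lid' else .095,.005))
for nm,pt,ps,h in(('jar',(181,58),(395,505),.085),('meter',(280,462),(507,75),.088)):print(nm,back('top',t1(pt),h),back('scene',s1(ps),h))
print('wrench',[back('top',t1(p),.005) for p in((492,78),(517,240))])
print('TCPpix',pix('top',np.array(r.read_state()['ee_pos'])))
E
```

```text
[[0.654, 0.013, 0.008], [0.588, 0.163, 0.008], [0.434, 0.095, 0.008], [0.505, -0.055, 0.008]] [np.float64(0.164), np.float64(0.165), np.float64(0.168), np.float64(0.166)]
yaw 1.9990174676180408 0.4238231744956998
origin [0.54501672 0.05382513 0.        ] flange [array([0.54294384, 0.05283141, 0.082     ]), array([0.54601988, 0.05729397, 0.082     ])]
scene corners [array([0.65503032, 0.01549618, 0.008     ]), array([0.58573983, 0.16708771, 0.008     ])]
lid (1, 0) 1.947269590291081 2.3356512328360988
lid (0, 1) 1.9521470917086288 0.48353398214970117
lid (1, 1) 1.9498571603385724 2.830662748672757
[0.49089193 0.1723977  0.21642448]
bar (1, 0) 1.8946012915074593 2.518844644846838
bar (0, 1) 1.8818892409174797 0.019894679637490916
bar (1, 1) 1.8877425164571036 2.658034326254763
[ 0.59458104 -0.05475669  0.20070987]
jar [0.69761826 0.10329936 0.085     ] [0.69794437 0.10586478 0.085     ]
meter [0.40223735 0.02327767 0.088     ] [0.39119985 0.02986058 0.088     ]
wrench [array([ 0.70443024, -0.13945099,  0.005     ]), array([ 0.57596329, -0.16065208,  0.005     ])]
TCPpix [  8.44008946 355.03467264]
```

```bash
python3 -m inch '{"translation":[[0.2,-0.2,0.3],[0.4,-0.5,0.6],[0.7,-0.8,0.7],[0.9,-1,0.7],[0.9,-1,0.7]],"rot":[[0,0,-0.1],[0,0,-0.2],[0,0,-0.3],[0,0,-0.42],[0,0,-0.42]],"jaw":[0,0,0,0,0]}' && python3 -m inch '{"translation":[[0.3,-0.3,0],[0.6,-0.7,0],[0.8,-1,0],[0.8,-1,0]],"rot":[[0,0,-0.1],[0,0,-0.2],[0,0,-0.3],[0,0,-0.42]],"jaw":[0,0,0,0]}' && python3 -m inch '{"translation":[[0.3,-0.3,0],[0.6,-0.7,0],[0.8,-1,0],[0.8,-1,0]],"rot":[[0,0,0],[0,0,0],[0,0,0],[0,0,0]],"jaw":[0,0,0,0]}'
python3 - <<'E'
from h import *
from scipy.spatial.transform import Rotation as Q
s=r.read_state();print(Q.from_quat(s['eef_rot']).as_matrix().round(3),np.array(s['joint_positions']).round(2),s['ft_force'],s['ee_pos'])
E
```

```text
time: 0.6
ee_pos: [0.2595, 0.4994, 0.2771]
eef_rot: [0.351, 0.936, -0.0, 0.001]
ft_force: [-0.4, 0.2, 1.0]
width: 0.0547
time: 1.0
ee_pos: [0.343, 0.3951, 0.2772]
eef_rot: [0.552, 0.834, -0.001, 0.001]
ft_force: [-1.5, 0.7, -0.5]
width: 0.0229
time: 1.4
ee_pos: [0.4259, 0.2906, 0.2771]
eef_rot: [0.554, 0.832, -0.001, 0.002]
ft_force: [-0.2, 0.7, 0.0]
width: 0.0009
[[-0.385  0.923  0.002]
 [ 0.923  0.385 -0.004]
 [-0.004  0.001 -1.   ]] [-0.96  0.05  0.28  1.65 -0.01  1.44 -0.28] [-0.20514549  0.67375479  0.0082073 ] [0.42589599 0.2906434  0.27709504]
```

```bash
python3 -m inch '{"translation":[[0.2,-0.3,0],[0.42,-0.65,-0.2],[0.42,-0.66,-0.5],[0.42,-0.66,-0.8],[0.42,-0.66,-0.82]],"rot":[[0,0,0.03],[0,0,0.03],[0,0,0.03],[0,0,0.03],[0,0,0.03]],"jaw":[0,0,0,0,0]}'
python3 - <<'E'
from h import *
import cv2
s=r.read_state();print(s['ee_pos'],s['ft_force'])
a=eyes.camera('scene')[90:290,150:410]
cv2.imwrite('pics/p1.png',cv2.convertScaleAbs(cv2.resize(a,None,fx=3,fy=3),alpha=1.4))
E
```

```text
time: 1.9
ee_pos: [0.4655, 0.2245, 0.1914]
eef_rot: [0.54, 0.841, -0.004, 0.001]
ft_force: [0.3, 0.2, -0.8]
width: 0.0004
[0.46551717 0.22454981 0.19141158] [ 0.31064555  0.2259978  -0.81139902]
```

View pics/p1.png

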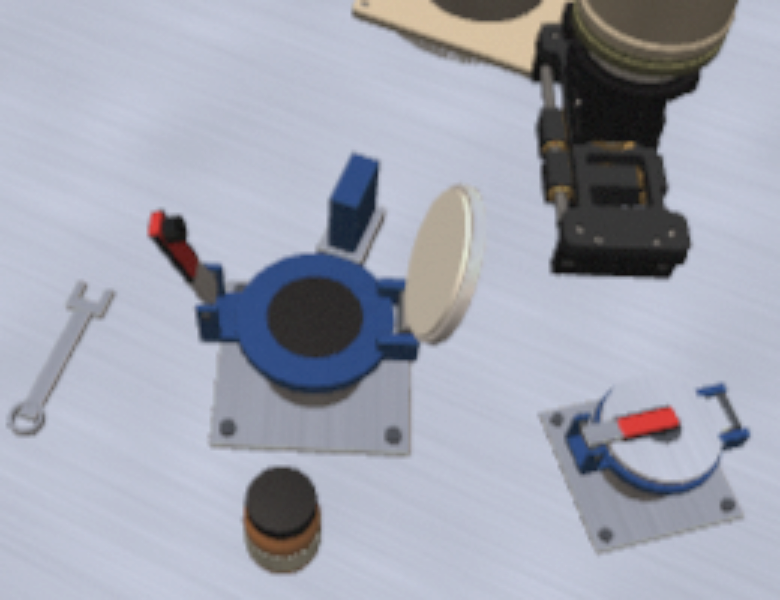

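```bash
python3 -m inch '{"translation":[[0.08,-0.18,0.02],[0.15,-0.33,0.04],[0.19,-0.42,0.05],[0.23,-0.51,0.05],[0.27,-0.6,0.05],[0.31,-0.69,0.05],[0.35,-0.78,0.06],[0.4,-0.88,0.06],[0.4,-0.88,0.06]],"rot":[[0,0,0],[0,0,0],[0,0,0],[0,0,0],[0,0,0],[0,0,0],[0,0,0],[0,0,0],[0,0,0]],"jaw":[0,0,0,0,0,0,0,0,0]}'
python3 - <<'E'
from h import *
import cv2
s=r.read_state();print(s['ee_pos'],s['ft_force'])
a=eyes.camera('scene')[90:290,150:410]
cv2.imwrite('pics/p2.png',cv2.convertScaleAbs(cv2.resize(a,None,fx=3,fy=3),alpha=1.4))
E
```

```text
time: 2.85
ee_pos: [0.5072, 0.136, 0.1998]
eef_rot: [0.541, 0.841, -0.003, 0.002]
ft_force: [0.5, 0.4, 0.1]
width: 0.0005
[0.50717741 0.1359774  0.19983814] [0.51587088 0.35868823 0.09266636]
```

View pics/p2.png

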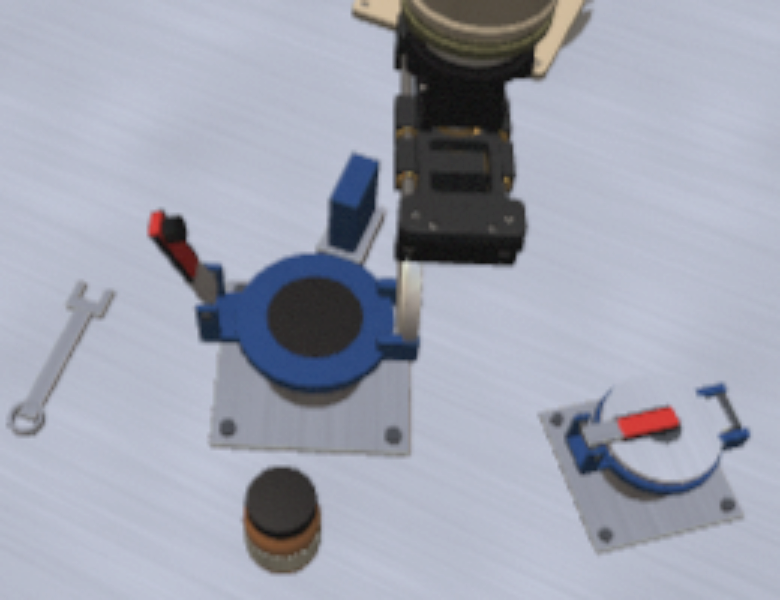

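```bash
python3 -m inch '{"translation":[[0.05,-0.11,0],[0.1,-0.22,-0.01],[0.15,-0.33,-0.03],[0.19,-0.41,-0.07],[0.23,-0.49,-0.12],[0.26,-0.57,-0.17],[0.29,-0.64,-0.24],[0.32,-0.71,-0.31],[0.35,-0.77,-0.38],[0.37,-0.82,-0.47],[0.39,-0.86,-0.56],[0.41,-0.9,-0.65],[0.42,-0.92,-0.72],[0.43,-0.94,-0.8],[0.43,-0.95,-0.86],[0.43,-0.95,-0.9]],"rot":[[0,0,0],[0,0,0],[0,0,0],[0,0,0],[0,0,0],[0,0,0],[0,0,0],[0,0,0],[0,0,0],[0,0,0],[0,0,0],[0,0,0],[0,0,0],[0,0,0],[0,0,0],[0,0,0]],"jaw":[0,0,0,0,0,0,0,0,0,0,0,0,0,0,0,0]}'
python3 - <<'E'
from h import *
s=r.read_state();print(s['ee_pos'],s['ft_force'],s['torque'])
E
```

```text
time: 4.5
ee_pos: [0.5496, 0.0411, 0.1089]
eef_rot: [0.541, 0.841, -0.003, 0.001]
ft_force: [-0.2, -0.6, 3.4]
width: 0.0005
[0.54959747 0.04105047 0.10885211] [-0.15303647 -0.63494279  3.39961941] [-0.35172953 -0.04854069 -0.00231684]
```

```bash
python3 -m inch '{"translation":[[0,0,-0.02],[0,0,-0.03],[0,0,-0.04],[0,0,-0.04]],"rot":[[0,0,0],[0,0,0],[0,0,0],[0,0,0]],"jaw":[0,0,0,0]}'; python3 -m inch '{"translation":[[0,0,-0.02],[0,0,-0.03],[0,0,-0.03]],"rot":[[0,0,0],[0,0,0],[0,0,0]],"jaw":[0,0,0]}'
```

```text
time: 4.9
ee_pos: [0.5495, 0.0411, 0.1049]
eef_rot: [0.541, 0.841, -0.003, 0.001]
ft_force: [0.4, -0.4, 1.9]
width: 0.0007
time: 5.2
ee_pos: [0.5496, 0.0412, 0.1018]
eef_rot: [0.541, 0.841, -0.003, 0.001]
ft_force: [0.4, 0.1, 2.0]
width: 0.0003
```

```bash
python3 -m inch '{"translation":[[0,0,-0.02],[0,0,-0.04],[0,0,-0.04]],"rot":[[0,0,0],[0,0,0],[0,0,0]],"jaw":[0,0,0]}'
python3 - <<'E'
from h import *
import cv2
s=r.read_state();print(s['ee_pos'],s['ft_force'])
a=eyes.camera('scene')[90:290,150:410]
cv2.imwrite('pics/p3.png',cv2.convertScaleAbs(cv2.resize(a,None,fx=3,fy=3),alpha=1.4))
E
```

```text
time: 5.5
ee_pos: [0.5495, 0.0413, 0.0975]
eef_rot: [0.541, 0.841, -0.003, 0.001]
ft_force: [1.2, 0.3, 0.7]
width: 0.0008
[0.54949695 0.04126103 0.09745043] [1.21693903 0.33540074 0.73049231]
```

View pics/p3.png

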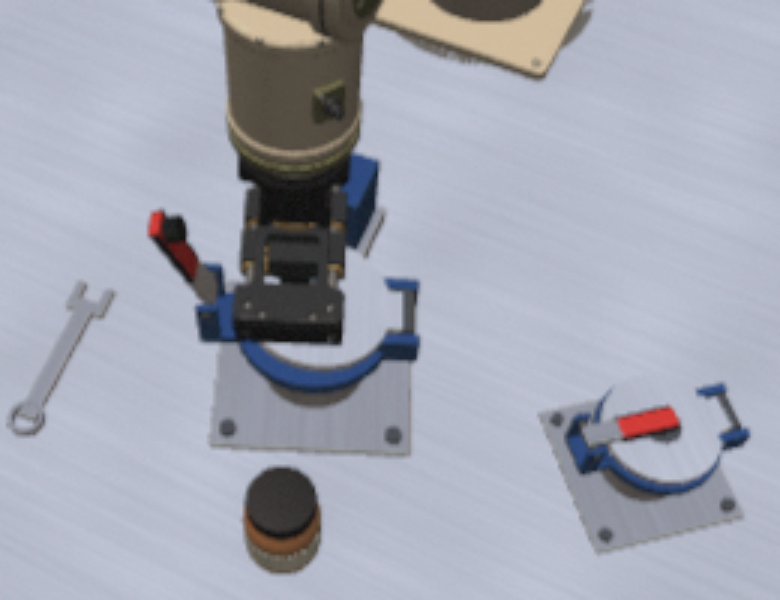

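```bash
python3 -m inch '{"translation":[[0,0,-0.02],[0,0,-0.04],[0,0,-0.04]],"rot":[[0,0,0],[0,0,0],[0,0,0]],"jaw":[0,0,0]}';  python3 -m inch '{"translation":[[0,0,-0.02],[0,0,-0.04],[0,0,-0.04]],"rot":[[0,0,0],[0,0,0],[0,0,0]],"jaw":[0,0,0]}'
```

```text
time: 5.85
ee_pos: [0.5492, 0.0414, 0.0931]
eef_rot: [0.541, 0.841, -0.003, 0.001]
ft_force: [0.7, 0.8, 1.5]
width: 0.0003
time: 6.15
ee_pos: [0.5491, 0.0414, 0.0888]
eef_rot: [0.541, 0.841, -0.003, 0.001]
ft_force: [1.0, 0.8, 1.5]
width: 0.0004
```

Run:
```python
from h import *
import cv2
s=r.read_state();print(s['ee_pos'],s['ft_force'],s['torque'])
a=eyes.camera('wrist');b=eyes.camera('scene')[140:240,190:310]
b=cv2.resize(b,(461,384),interpolation=2)
cv2.imwrite('pics/w1.png',cv2.convertScaleAbs(cv2.resize(np.hstack([a,b]),(800,316)),alpha=1.4))
```

```text
[0.54906951 0.04140709 0.08881304] [1.01463878 0.82359405 1.48659843] [-0.17094082 -0.09062703  0.07181241]
```

View pics/w1.png

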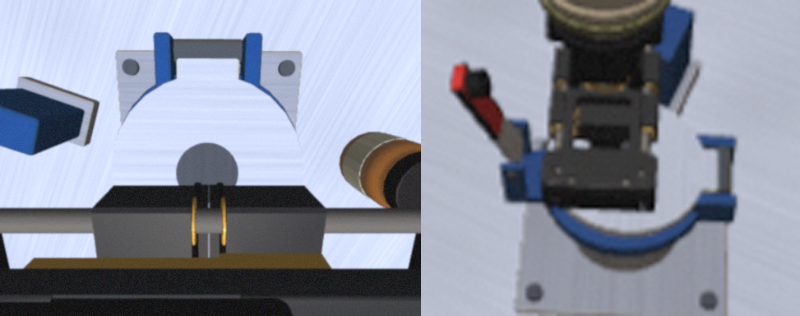

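```bash
cat >> h.py <<'E'
import cv2
o=np.array([.545,.0545,0]);yaw=1.998
x=np.array([np.cos(yaw),np.sin(yaw),0]);z=np.array([0,0,1.]);y=np.cross(z,x)
def lidc(th,off=.005):
    a=np.linspace(0,2*np.pi,120); u=-np.cos(th)*x+np.sin(th)*z; n=np.sin(th)*x+np.cos(th)*z
    return o+.075*x+.091*z+off*n+np.outer(.075+.062*np.cos(a),u)+np.outer(.062*np.sin(a),y)
E
python3 - <<'E'
from h import *
from scipy.spatial.transform import Rotation as Q
s=r.read_state(); im=cv2.convertScaleAbs(eyes.camera('scene'),alpha=1.4); w=cv2.convertScaleAbs(eyes.camera('wrist'),alpha=1.3)
cw=eyes.calibration('wrist'); H=np.array(cw['hand_eye']); T=np.eye(4);T[:3,:3]=Q.from_quat(s['eef_rot']).as_matrix();T[:3,3]=s['ee_pos'];M=np.linalg.inv(T@H)
def pw(X):
    p=M[:3,:3]@X+M[:3,3]; return np.array([cw['fx']*p[0]/p[2]+cw['cx'],cw['fy']*p[1]/p[2]+cw['cy']])
big=cv2.resize(im[150:250,195:315],None,fx=4,fy=4,interpolation=2); w=cv2.resize(w[:240],None,fx=.62,fy=.62*2,interpolation=2) if 0 else w[30:250]
a=np.linspace(0,6.283,120);fl=o+.082*z+.066*(np.outer(np.cos(a),x)+np.outer(np.sin(a),y))
for pts,c in((lidc(0),(0,0,255)),(lidc(.15),(0,255,0)),(fl,(0,255,255))):
    P=np.array([(pix('scene',p)-[194.5,149.5])*4 for p in pts]).astype(int); cv2.polylines(big,[P],True,c,1)
    P=np.array([pw(p)-[0,30] for p in pts]).astype(int); cv2.polylines(w,[P],True,c,1)
tip=pw(np.array(s['ee_pos'])-[0,0,.011]);print(tip,pw(np.array(s['ee_pos'])))
print(H.round(3).tolist())
W=512; big=cv2.resize(big,(480,400)); out=np.zeros((622,512,3),np.uint8); out[:220]=w; out[222:,:480]=big
cv2.imwrite('pics/ov.png',out[:600])
E
```

```text
[252.52113682 221.4555881 ] [252.37856393 228.170367  ]
[[-0.0, -0.965, -0.261, 0.07], [1.0, -0.001, 0.001, 0.001], [-0.001, -0.261, 0.965, -0.177], [0.0, 0.0, 0.0, 1.0]]
```

View pics/ov.png

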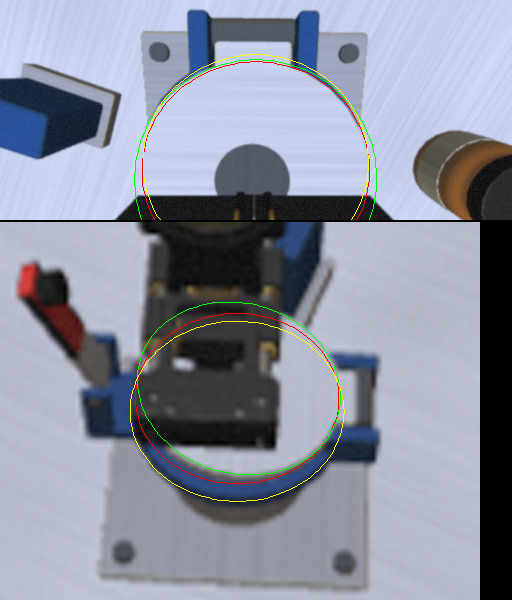

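```bash
for i in 1 2 3; do python3 -m inch '{"translation":[[0,0,-0.01],[0,0,-0.02],[0,0,-0.02]],"rot":[[0,0,0],[0,0,0],[0,0,0]],"jaw":[0,0,0]}' | egrep 'ee_pos|ft'; done
```

```text
ee_pos: [0.5489, 0.0415, 0.0868]
ft_force: [0.1, -1.5, 1.3]
ee_pos: [0.5489, 0.0414, 0.0847]
ft_force: [0.1, -1.6, 1.7]
ee_pos: [0.549, 0.0414, 0.0826]
ft_force: [1.1, -0.6, 1.4]
```

```bash
cat >> h.py <<'E'
from scipy.spatial.transform import Rotation as Q
cw=eyes.calibration('wrist')
def wproj(s):
    T=np.eye(4);T[:3,:3]=Q.from_quat(s['eef_rot']).as_matrix();T[:3,3]=s['ee_pos'];M=np.linalg.inv(T@np.array(cw['hand_eye']))
    def f(X):
        p=M[:3,:3]@X+M[:3,3]; return np.array([cw['fx']*p[0]/p[2]+cw['cx'],cw['fy']*p[1]/p[2]+cw['cy']])
    return f
E
python3 - <<'E'
from h import *
s=r.read_state(); f=wproj(s); im=eyes.camera('wrist')
B=[back('top',t1(p),.011) for p in((126,226),(194,391))]; print(B,[f(b) for b in B])
for dz in(-.02,-.01,.01,.02,.03):
    s2=dict(s);s2['ee_pos']=np.array(s['ee_pos'])+[0,0,dz];g=wproj(s2);print(dz,[g(b).round(0) for b in B])
print(cw['fx'],cw['cx'],cw['cy'])
g=cv2.convertScaleAbs(im[:330],alpha=1.4)
for b in B: cv2.drawMarker(g,tuple(f(b).astype(int)),(0,0,255),0,12)
for h,c in((.096,(0,0,255)),):
    P=np.array([f(p) for p in lidc(0)]).astype(int);cv2.polylines(g,[P],True,c,1)
cv2.imwrite('pics/w2.png',cv2.resize(g,None,fx=1.5,fy=1.5))
E
```

```text
[array([0.57901078, 0.14641868, 0.011     ]), array([0.45165686, 0.08976574, 0.011     ])] [array([351.31537238,  83.6099018 ]), array([158.15130122,  81.83158485])]
-0.02 [array([360.,  82.]), array([150.,  80.])]
-0.01 [array([355.,  83.]), array([154.,  81.])]
0.01 [array([348.,  84.]), array([162.,  83.])]
0.02 [array([344.,  85.]), array([165.,  83.])]
0.03 [array([341.,  86.]), array([169.,  84.])]
327.4738792591597 253.6013627377689 191.6367733577793
```

View pics/w2.png

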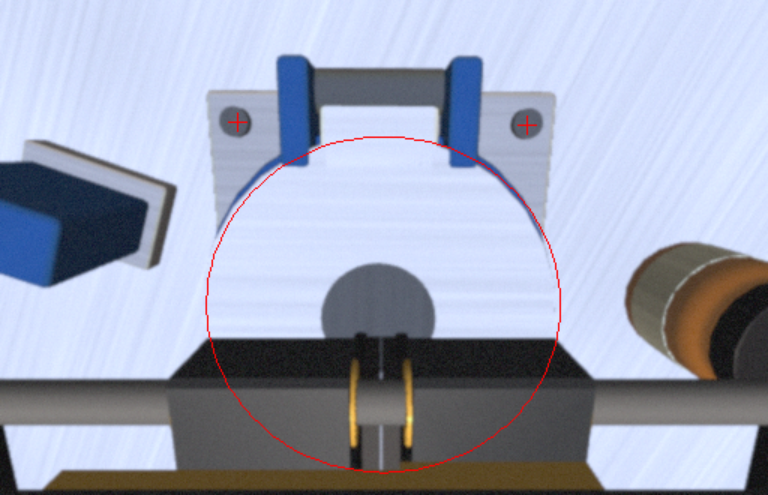

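```bash
for i in 1 2 3; do python3 -m inch '{"translation":[[0,0,-0.01],[0,0,-0.02],[0,0,-0.02]],"rot":[[0,0,0],[0,0,0],[0,0,0]],"jaw":[0,0,0]}' | egrep 'time|ee_pos|ft'; done
```

```text
time: 7.6
ee_pos: [0.5489, 0.0415, 0.081]
ft_force: [-2.0, -2.4, 9.3]
time: 7.9
ee_pos: [0.549, 0.0415, 0.0808]
ft_force: [-9.6, -2.3, 24.8]
time: 8.2
ee_pos: [0.549, 0.0415, 0.0808]
ft_force: [-11.8, -2.4, 26.0]
```

```bash
python3 -m inch '{"translation":[[0,0,0.3],[0,0,0.6],[0,0,1],[0,0,1]],"rot":[[0,0,0],[0,0,0],[0,0,0],[0,0,0]],"jaw":[0,0,0,0]}' && python3 -m inch '{"translation":[[0,0,0.3],[0,0,0.6],[0,0,0.9],[0.15,-0.3,0.9],[0.3,-0.65,0.9],[0.42,-0.91,0.9],[0.42,-0.91,0.9]],"rot":[[0,0,0],[0,0,0],[0,0,0],[0,0,0],[0,0,0],[0,0,0],[0,0,0]],"jaw":[0,0,0,0,0,0,0]}' && python3 -m inch '{"translation":[[0.15,-0.3,0],[0.25,-0.55,0],[0.25,-0.55,0]],"rot":[[0,0,0],[0,0,0],[0,0,0]],"jaw":[0,0,0]}'
python3 - <<'E'
from h import *
s=r.read_state();d=np.array(s['ee_pos'])-o;print(d@x,d@y,s['joint_positions'])
im=eyes.camera('scene');cv2.imwrite('pics/s4raw.png',im);w=eyes.camera('wrist')
big=cv2.convertScaleAbs(cv2.resize(im[130:250,185:325],None,fx=4,fy=4,interpolation=2),alpha=1.4)
w=cv2.convertScaleAbs(w,alpha=1.3); f=wproj(s)
for th,c in((0,(0,0,255)),(.1,(0,255,0))):
    cv2.polylines(w,[np.array([f(p) for p in lidc(th)]).astype(int)],True,c,1)
out=np.zeros((480,800,3),np.uint8);out[:,:560]=big;w=cv2.resize(w[:,60:444],(240,240));out[:240,560:]=w
cv2.imwrite('pics/s4.png',out)
E
```

```text
time: 8.6
ee_pos: [0.5514, 0.0421, 0.1856]
eef_rot: [0.541, 0.841, 0.0, 0.002]
ft_force: [0.4, 0.1, -0.5]
width: 0.0003
time: 9.3
ee_pos: [0.5936, -0.0533, 0.2746]
eef_rot: [0.543, 0.839, -0.001, 0.002]
ft_force: [-0.0, -0.0, 0.7]
width: 0.0007
time: 9.6
ee_pos: [0.6184, -0.1117, 0.2734]
eef_rot: [0.545, 0.838, -0.002, 0.002]
ft_force: [-0.3, 0.9, -0.1]
width: 0.0006
-0.18164967840018265 0.002009161190891099 [-0.36762485  0.34825099  0.63026871  1.37722667 -0.19859878  1.4782464
  0.66934116]
```

View pics/s4.png

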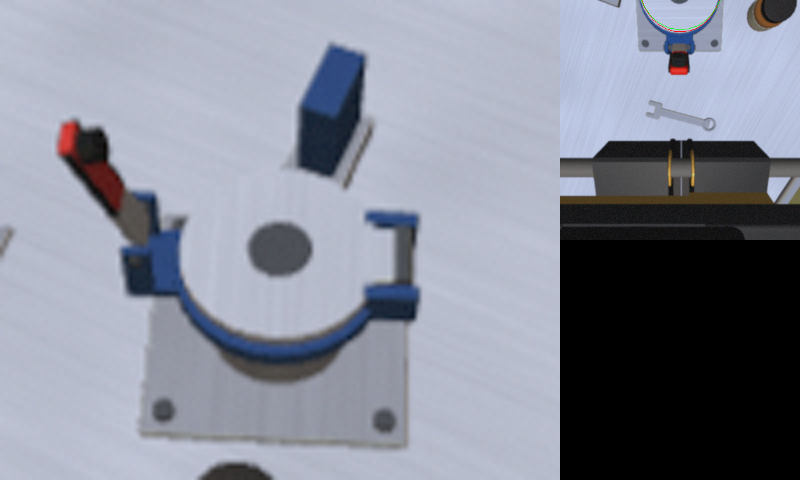

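The lid is shut: the scene crop shows it flat on the flange, and the wrist outline agrees with angle 0. The bar is still leaning outwards, so I'm descending on its outer side now.

```bash
python3 -m inch '{"translation":[[0,0,-0.3],[0,0,-0.6],[0,0,-0.9],[0,0,-1],[0,0,-1]],"rot":[[0,0,0],[0,0,0],[0,0,0],[0,0,0],[0,0,0]],"jaw":[0,0,0,0,0]}' && python3 -m inch '{"translation":[[-0.06,0.13,-0.06],[-0.12,0.27,-0.06],[-0.18,0.4,-0.06],[-0.22,0.48,-0.05],[-0.26,0.56,-0.04],[-0.3,0.65,-0.02],[-0.34,0.73,0],[-0.34,0.73,0]],"rot":[[0,0,0],[0,0,0],[0,0,0],[0,0,0],[0,0,0],[0,0,0],[0,0,0],[0,0,0]],"jaw":[0,0,0,0,0,0,0,0]}'
python3 - <<'E'
from h import *
s=r.read_state();d=np.array(s['ee_pos'])-o;print(d@x,d@y,d[2])
E
```

```text
time: 10.2
ee_pos: [0.6177, -0.1062, 0.1725]
eef_rot: [0.543, 0.84, -0.001, 0.0]
ft_force: [-0.3, 0.2, 0.9]
width: 0.0004
time: 11.0
ee_pos: [0.5832, -0.0316, 0.1727]
eef_rot: [0.542, 0.84, -0.001, -0.0]
ft_force: [0.6, 0.2, 0.2]
width: 0.0005
-0.09418753315167196 0.0009361621353086336 0.17265260614313208
```

```bash
python3 -m inch '{"translation":[[-0.05,0.1,-0.01],[-0.09,0.2,-0.03],[-0.13,0.29,-0.08],[-0.17,0.38,-0.13],[-0.21,0.46,-0.21],[-0.24,0.53,-0.29],[-0.27,0.59,-0.38],[-0.29,0.63,-0.48],[-0.3,0.65,-0.56],[-0.31,0.67,-0.64],[-0.31,0.67,-0.66]],"rot":[[0,0,0],[0,0,0],[0,0,0],[0,0,0],[0,0,0],[0,0,0],[0,0,0],[0,0,0],[0,0,0],[0,0,0],[0,0,0]],"jaw":[0,0,0,0,0,0,0,0,0,0,0]}'; for i in 1 2; do python3 -m inch '{"translation":[[0,0,-0.01],[0,0,-0.02],[0,0,-0.02]],"rot":[[0,0,0],[0,0,0],[0,0,0]],"jaw":[0,0,0]}' | egrep 'time|ee_pos|ft'; done
```

```text
time: 12.1
ee_pos: [0.5515, 0.0354, 0.1055]
eef_rot: [0.542, 0.84, -0.002, -0.001]
ft_force: [-0.2, 0.6, 2.4]
width: 0.0002
time: 12.4
ee_pos: [0.5516, 0.0351, 0.1035]
ft_force: [-1.1, 0.1, -0.4]
time: 12.7
ee_pos: [0.5517, 0.0351, 0.102]
ft_force: [-3.0, 0.1, 6.6]
```

```bash
for i in 1 2; do python3 -m inch '{"translation":[[0,0,-0.01],[0,0,-0.02],[0,0,-0.02]],"rot":[[0,0,0],[0,0,0],[0,0,0]],"jaw":[0,0,0]}' | egrep 'time|ee_pos|ft'; done
```

```text
time: 13.0
ee_pos: [0.5518, 0.0351, 0.1018]
ft_force: [-9.7, -0.4, 20.5]
time: 13.3
ee_pos: [0.5519, 0.0352, 0.1018]
ft_force: [-11.4, -0.0, 23.5]
```

The stop is firm at TCP z 0.102. That is 21 mm above the lid contact, which matches 117 − 96 mm. Retreating upward and checking.

```bash
python3 -m inch '{"translation":[[0,0,0.3],[0,0,0.6],[0,0,1],[0,0,1]],"rot":[[0,0,0],[0,0,0],[0,0,0],[0,0,0]],"jaw":[0,0,0,0]}' && python3 -m inch '{"translation":[[-0.2,0.3,0.3],[-0.4,0.6,0.6],[-0.6,0.9,0.8],[-0.7,1,0.8]],"rot":[[0,0,0],[0,0,0],[0,0,0],[0,0,0]],"jaw":[0,0,0,0]}' && python3 -m inch '{"translation":[[-0.3,0.4,0],[-0.5,0.8,0],[-0.6,1,0],[-0.6,1,0]],"rot":[[0,0,0],[0,0,0],[0,0,0],[0,0,0]],"jaw":[0,0,0,0]}'
python3 - <<'E'
from h import *
im=eyes.camera('scene');t=eyes.camera('top')
def e(i,a=1.4):return cv2.convertScaleAbs(i,alpha=a)
A=cv2.resize(e(im[130:290,145:325]),(540,480),interpolation=2);B=cv2.resize(e(t[100:290,180:370]),(250,250),interpolation=2)
out=np.zeros((480,800,3),np.uint8);out[:,:540]=A;out[:250,545:795]=B;cv2.imwrite('pics/fin.png',out)
t0=cv2.imread('pics/top0.png')
for n,(r0,r1,c0,c1) in dict(jar=(120,158,225,258),meter=(235,270,258,283),wrench=(132,200,320,350)).items():
    k=t0[r0+4:r1-4,c0+4:c1-4]; m=cv2.matchTemplate(t[r0:r1,c0:c1],k,cv2.TM_CCOEFF_NORMED);print(n,cv2.minMaxLoc(m)[1::2])
s=r.read_state();print(s['time'],s['ft_force'])
E
```

```text
time: 13.7
ee_pos: [0.5544, 0.0349, 0.2069]
eef_rot: [0.543, 0.84, 0.003, 0.002]
ft_force: [0.6, 0.2, 0.8]
width: 0.0002
time: 14.1
ee_pos: [0.4838, 0.1386, 0.2893]
eef_rot: [0.541, 0.841, 0.005, 0.002]
ft_force: [-0.5, -0.7, -0.2]
width: 0.0004
time: 14.5
ee_pos: [0.4218, 0.2419, 0.2886]
eef_rot: [0.538, 0.843, 0.004, 0.002]
ft_force: [0.4, -0.6, -0.2]
width: 0.0007
jar (0.9910233616828918, (4, 4))
meter (0.97928786277771, (4, 4))
wrench (0.964299738407135, (4, 4))
14.6 [-1.20484732e-01 -9.68437681e-01  7.45031784e-04]
```

View pics/fin.png

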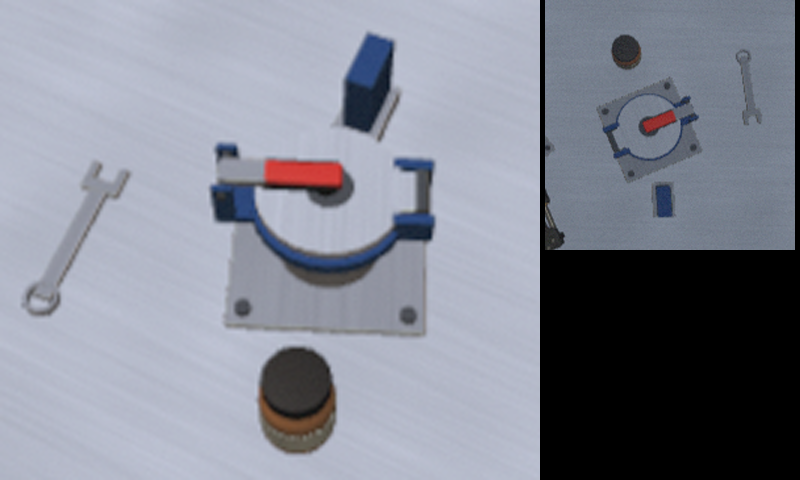

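The lid is flat, the bar lies across it at (270,172) in the crop, and the jar, meter and wrench match their starting pixels exactly. The gripper is clear of everything.

```bash
python3 -c "
from bench import r
print(r.close_job())"
```

```text
the job is handed in; nothing more can be done
None
```

I pushed the lid of the larger port shut, at about 1–1.5 rad/s by plan (its speed was not measured). I then pushed the red bar down across it, retreated clear and handed the job in at about 14.6 s; it gave no verdict.

**Last checks:**
- **Lid:** it met a firm stop at 26 N, and the pictures show it flat on the flange.
- **Bar:** it met a firm stop at 23 N, 21 mm higher than the lid's, as 117 mm against 96 mm should give. The final picture shows it level across the lid.
- **Jar, meter and wrench:** all three show zero pixel shift in the top view.
- **Arm:** it ended about 0.29 m above the deck and clear, with the wrist force near zero.

**What disagreed:** with the jaws closed, the gripper's contact point was about 15 mm behind the TCP, not the stated 11 mm ahead. The final pushes therefore went deeper than planned, guided by the force reading. I did not check which part of the gripper made that contact. The lid and bar angles come from the pictures and stops; I had no joint reading.

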